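# Find and tag the worn-out shock mount

## Task

One of the three shock mounts for the instrument trunk has gone soft. Going from the robot's left to its right, press each mount's black rubber pad about a centimetre down with the fingertips and let it spring back, feel which is the softest, and then push the steel tag on that mount's plate fully down, leaving the other two tags up. Do not pick up or shift the mounts, and leave everything else on the bench where it is.

Things in the scene. Friction and masses are not known exactly. Their poses are not given: they have to be found in the camera images.
- station_left: the left one (as the robot faces, left is +y) of three test stations clamped to the bench: aluminium plate 160 x 85 x 8 mm, origin under its centre, x along its length; a shock mount stands loose on it at x = +40 mm, its tag is at x = -45 mm (tag end towards the robot, within 25 degrees)
- pad_left (a point): centre of the free pad's top on the left station's shock mount: flat black rubber, 60 mm across, on a coil spring, 75 mm above the table, travel 16 mm, springs back (this point stays when it is pressed). Foot 64 mm across. The three mounts (0.45 kg) look alike and change places: 10 mm of travel takes about 4 N on the softest, 8 to 15 N on the others
- tag_left (a joint): how far the tag of the left station is pushed down, m: 0 up (start), 0.014 fully down on its block; it is held by friction (about 3 N) and stays where it is left
- tag_left_top (a point): centre of the top face of the tag of the left station: a T-shaped steel tag, flat head 22 x 28 x 8 mm (x by y of the station), on a grey block 30 x 34 mm whose top is 45 mm above the table; the head's top is 67 mm above the table when up, 53 mm when fully down; moves with the tag
- station_middle: the middle one (as the robot faces, left is +y) of three test stations clamped to the bench: aluminium plate 160 x 85 x 8 mm, origin under its centre, x along its length; a shock mount stands loose on it at x = +40 mm, its tag is at x = -45 mm (tag end towards the robot, within 25 degrees)
- pad_middle (a point): centre of the free pad's top on the middle station's shock mount: flat black rubber, 60 mm across, on a coil spring, 75 mm above the table, travel 16 mm, springs back (this point stays when it is pressed). Foot 64 mm across. The three mounts (0.45 kg) look alike and change places: 10 mm of travel takes about 4 N on the softest, 8 to 15 N on the others
- tag_middle (a joint): how far the tag of the middle station is pushed down, m: 0 up (start), 0.014 fully down on its block; it is held by friction (about 3 N) and stays where it is left
- tag_middle_top (a point): centre of the top face of the tag of the middle station: a T-shaped steel tag, flat head 22 x 28 x 8 mm (x by y of the station), on a grey block 30 x 34 mm whose top is 45 mm above the table; the head's top is 67 mm above the table when up, 53 mm when fully down; moves with the tag
- station_right: the right one (as the robot faces, left is +y) of three test stations clamped to the bench: aluminium plate 160 x 85 x 8 mm, origin under its centre, x along its length; a shock mount stands loose on it at x = +40 mm, its tag is at x = -45 mm (tag end towards the robot, within 25 degrees)
- pad_right (a point): centre of the free pad's top on the right station's shock mount: flat black rubber, 60 mm across, on a coil spring, 75 mm above the table, travel 16 mm, springs back (this point stays when it is pressed). Foot 64 mm across. The three mounts (0.45 kg) look alike and change places: 10 mm of travel takes about 4 N on the softest, 8 to 15 N on the others
- tag_right (a joint): how far the tag of the right station is pushed down, m: 0 up (start), 0.014 fully down on its block; it is held by friction (about 3 N) and stays where it is left
- tag_right_top (a point): centre of the top face of the tag of the right station: a T-shaped steel tag, flat head 22 x 28 x 8 mm (x by y of the station), on a grey block 30 x 34 mm whose top is 45 mm above the table; the head's top is 67 mm above the table when up, 53 mm when fully down; moves with the tag
- rosin_tin: brass rosin tin, 40 mm across, 30 mm high, between the left and the middle station; leave alone. Origin under its centre
- oil_bottle: white plastic oil bottle, 30 mm across, 55 mm high, between the middle and the right station; leave alone. Origin under its centre
- screwdriver: screwdriver lying on the robot's side of the mounts; leave alone
- shield_boss: domed steel shield boss, 110 mm across, 38 mm high, on the robot's side of the mounts; leave alone. Origin under its centre
- screw_jar: glass jar with steel lid, 60 mm across, 75 mm high, beyond the mounts; leave alone. Origin under its centre
- mug: white mug, 80 mm across, 90 mm high, beyond the mounts; leave alone. Origin under its centre
- drum_beater: drum beater, 210 mm long wooden stick with a felt head, lying on the robot's side of the left station; leave alone
Things that resemble listed ones, but are neither listed nor needed, are in the scene too. Leave any yellow look-alike of the station_left alone.

How it is judged:
On the way, in this order (a step that is already met when the one before it is completed fails the run):
1. the pad on the left station is pressed down at least 7 mm, the other two pads left free (((horizontal distance between mount_a_c0 and pad_left below 0.03 m and height (world z) of sprung_a_c1 below 0.062 m and height (world z) of each of sprung_b_c1, sprung_c_c1 above 0.065 m) or (horizontal distance between mount_b_c0 and pad_left below 0.03 m and height (world z) of sprung_b_c1 below 0.062 m and height (world z) of each of sprung_a_c1, sprung_c_c1 above 0.065 m) or (horizontal distance between mount_c_c0 and pad_left below 0.03 m and height (world z) of sprung_c_c1 below 0.062 m and height (world z) of each of sprung_a_c1, sprung_b_c1 above 0.065 m))), for 0.1 s.
2. the pad on the middle station is pressed down at least 7 mm, the other two pads left free (((horizontal distance between mount_a_c0 and pad_middle below 0.03 m and height (world z) of sprung_a_c1 below 0.062 m and height (world z) of each of sprung_b_c1, sprung_c_c1 above 0.065 m) or (horizontal distance between mount_b_c0 and pad_middle below 0.03 m and height (world z) of sprung_b_c1 below 0.062 m and height (world z) of each of sprung_a_c1, sprung_c_c1 above 0.065 m) or (horizontal distance between mount_c_c0 and pad_middle below 0.03 m and height (world z) of sprung_c_c1 below 0.062 m and height (world z) of each of sprung_a_c1, sprung_b_c1 above 0.065 m))), for 0.1 s.
3. the pad on the right station is pressed down at least 7 mm, the other two pads left free (((horizontal distance between mount_a_c0 and pad_right below 0.03 m and height (world z) of sprung_a_c1 below 0.062 m and height (world z) of each of sprung_b_c1, sprung_c_c1 above 0.065 m) or (horizontal distance between mount_b_c0 and pad_right below 0.03 m and height (world z) of sprung_b_c1 below 0.062 m and height (world z) of each of sprung_a_c1, sprung_c_c1 above 0.065 m) or (horizontal distance between mount_c_c0 and pad_right below 0.03 m and height (world z) of sprung_c_c1 below 0.062 m and height (world z) of each of sprung_a_c1, sprung_b_c1 above 0.065 m))), for 0.1 s.
4. the tag of the softest mount's station is down, the other two up (((horizontal distance between mount_c_c0 and pad_left below 0.03 m and value of joint tag_left above 0.011 m and value of joint each of tag_middle, tag_right below 0.004 m) or (horizontal distance between mount_c_c0 and pad_middle below 0.03 m and value of joint tag_middle above 0.011 m and value of joint each of tag_left, tag_right below 0.004 m) or (horizontal distance between mount_c_c0 and pad_right below 0.03 m and value of joint tag_right above 0.011 m and value of joint each of tag_left, tag_middle below 0.004 m))), for 0.2 s.
At the end, for the whole second after the job is handed in: The tag on the softest mount's plate is at least 11 mm down (of 14), the other two tags less than 4 mm down, all pads sprung back (within 2.5 mm of free), each mount upright and within 15 mm of its starting place, and every other thing on the table within 20 mm of its own (((horizontal distance between mount_c_c0 and pad_left below 0.03 m and value of joint tag_left above 0.011 m and value of joint each of tag_middle, tag_right below 0.004 m) or (horizontal distance between mount_c_c0 and pad_middle below 0.03 m and value of joint tag_middle above 0.011 m and value of joint each of tag_left, tag_right below 0.004 m) or (horizontal distance between mount_c_c0 and pad_right below 0.03 m and value of joint tag_right above 0.011 m and value of joint each of tag_left, tag_middle below 0.004 m)) and height (world z) of each of sprung_a_c1, sprung_b_c1, sprung_c_c1 above 0.0665 m and distance of each of mount_a_c0, mount_b_c0, mount_c_c0 from where it was at the start of the episode below 0.015 m and angle between each of mount_a_c0, mount_b_c0, mount_c_c0's own z axis and vertical below 0.05 rad and distance of each of rosin_tin, oil_bottle, screwdriver, shield_boss, screw_jar, mug, drum_beater from where it was at the start of the episode below 0.02 m); the robot touches nothing.
It fails at once if a shock mount is lifted off its plate, tipped, or shoved more than 20 mm (height (world z) of any of mount_a_c0, mount_b_c0, mount_c_c0 above 0.019 m or angle between any of mount_a_c0, mount_b_c0, mount_c_c0's own z axis and vertical above 0.2 rad or distance of any of mount_a_c0, mount_b_c0, mount_c_c0 from where it was at the start of the episode above 0.02 m).
It fails at once if the tag beside a stiffer mount is pushed down (more than 6 mm) ((horizontal distance between mount_a_c0 and pad_left below 0.03 m and value of joint tag_left above 0.006 m) or (horizontal distance between mount_a_c0 and pad_middle below 0.03 m and value of joint tag_middle above 0.006 m) or (horizontal distance between mount_a_c0 and pad_right below 0.03 m and value of joint tag_right above 0.006 m) or (horizontal distance between mount_b_c0 and pad_left below 0.03 m and value of joint tag_left above 0.006 m) or (horizontal distance between mount_b_c0 and pad_middle below 0.03 m and value of joint tag_middle above 0.006 m) or (horizontal distance between mount_b_c0 and pad_right below 0.03 m and value of joint tag_right above 0.006 m)).
It fails at once if another thing on the table is moved more than 25 mm (distance of any of rosin_tin, oil_bottle, screwdriver, shield_boss, screw_jar, mug, drum_beater from where it was at the start of the episode above 0.025 m).
It also fails if it takes over 51 s, if anything falls off the work surface, if the arm or the gripper's body presses on something with over 40 N, if the wrist force passes 120 N, or if a joint passes its speed limit or range.

## Robot

A 7-joint arm with a two-finger parallel gripper is mounted at the origin on the work surface. World frame = base frame: x ahead of the robot, y to its left, z up, the work surface at z = 0. Lengths are in m, angles in rad, forces in N, time in s.
With the tool pointing down it reaches from about 0.4 to 0.85 m from the base axis. Payload 10.4 kg.
Tool frame: the origin (TCP) lies midway between the tips of the shut fingers; the grasp point (between the pads) lies 19 mm behind it; z points along the fingers, y is the direction in which the jaws open and shut (so a half turn about z gives the same grasp; the last joint's range is limited). The gripper opens to 85 mm and grips with 20 to 120 N. Pads are 22 mm wide; open, the fingers measure 114 mm over their backs; the gripper's body (76 mm by 85 mm) begins 54 mm behind the grasp point. The pads swing forward as they close: fully open they stand 13 mm farther back than shut.
Start: joints at [-1.151, 0.332, -0.065, 1.46, 0.022, 1.35, -0.088], TCP at [0.268, 0.565, 0.231] pointing down, gripper open.
Joint ranges: [-2.6, 2.6], [-0.5, 2.12], [-1.47, 1.34], [0.16, 2.42], [-1.27, 4.41], [0.06, 2.06], [-2.6, 2.6]. Speed limits (rad/s): [2.22, 2.22, 2.79, 2.79, 3.14, 3.14, 3.14].

## Interface

Orientations are given as a unit quaternion [x, y, z, w].
In Python, from workcell import manip, viewer gives the robot as it stands.
- The arm moves only by the tool move_arm, never from a script. Its argument "deltas" is a list of rows, each a list of 7 numbers: the shift along the tool's x, y, z in m, then the turn, a rotation vector about the tool's x, y, z in degrees, then the opening, from -1 (shut) to 1 (fully open). In form: [[dx, dy, dz, wx, wy, wz, gripper], ...]. A call has 1 to 10 rows; each row shifts and turns the commanded pose from where the row before left it, along the tool's axes as they then stand; what a row does not reach is not made up. A row lasts 1/8 s, in which the tool goes at most 62.5 mm and 10.7 degrees, less where a joint would pass 70% of its speed; a pose out of reach is approached as far as the arm can. A call with a gripper value outside its range is refused whole. The fingers move at their own pace and stop on an object; "force" is the grip in N (left out, the last holds). Time passes only in rows, so rows that do not move let the fingers close. It gives the time, the measured TCP pose, the force and the opening at its end, in the units of the state.
- manip.get_obs(): the state, without advancing time (a new reading comes with each control period).
- viewer.camera(name): name is "scene" or "top" or "wrist"; returns (picture, depth): 384x512x3 uint8, red, green, blue; 384x512 float32, m along the optical axis (not along the pixel's ray), 0 where there is no reading.
- viewer.calibration(name): a dict with "fx", "fy", "cx", "cy" (pixels), "R" (3x3) and "t" (3): a world point X has camera coordinates R X + t; the wrist camera has in their place "T_tool_cam" (4x4, takes a point from camera to tool coordinates, whose origin is the TCP and whose axes are the flange's). Camera axes: x right, y down, z forward; pixel columns grow to the right and rows downward; lengths in m; the calibration is good to about 2 mm. A picture is of the moment at which its call begins: read the wrist's pose just before it. calibration takes no time and is no camera call.
- manip.hand_in(): hands the job in, once; it reports no verdict.
The state is a dict: "clock": time; "joint_pos": joint angles; "joint_velocities": joint speeds; "tau": joint torques, N m; "position": TCP position; "ee_rot": TCP orientation; "ft_force": force on the tool from outside, world axes, zero at the start; "torque": the same for the moment, N m; "grip_width": opening from 0.0 (shut) to 1.0 (fully open).
Only numpy, scipy, OpenCV 4.12 (cv2) and the standard library are available. Lean on these libraries where they do the work, as an engineer would, in place of code of your own. Each camera call takes 0.05 s, during which the arm holds its last target.

## Working session

There is one attempt and no reset: what is moved stays moved. The work goes in short steps, Python scripts to look and compute and a tool call to move; the robot and the scene stay as the last step left them, time stands still between calls to the robot, and variables do not carry over. Pictures are saved under pics/ and viewed, and the job is handed in when it is done.

Besides the shell and the picture viewer there is one more tool, called after "Request:" by a JSON object that holds its "op" and its "data", one argument or row to a line. move_arm: Moves the arm, as the interface text tells. Its arguments: {"type":"object","properties":{"deltas":{"type":"array"},"force":{"type":"number"}},"required":["deltas"]}

```bash
ls; mkdir -p pics; python3 - <<'E'
from workcell import manip, viewer
import cv2,numpy as np
o=manip.get_obs();print(o)
for n in("scene","top"):
    p,d=viewer.camera(n);cv2.imwrite(f"pics/{n}0.png",cv2.cvtColor(p,cv2.COLOR_RGB2BGR));np.savez(f"{n}0.npz",p=p,d=d)
    c=viewer.calibration(n);print(n,c, -np.array(c["R"]).T@np.array(c["t"]))
E
```

```text
pics
{'clock': 0.0, 'joint_pos': array([-1.15057492,  0.33283867, -0.06469554,  1.46091809,  0.02160806,
        1.34992011, -0.08850093]), 'joint_velocities': array([ 0.00034694,  0.00068385, -0.00145719, -0.0008089 ,  0.00043172,
       -0.00067099, -0.00078169]), 'tau': array([-3.05705089e-04, -6.25448227e+01,  4.90617170e-02, -3.91603231e+01,
        1.63022988e-02,  9.90345608e-03,  1.17643768e-05]), 'position': array([0.26765725, 0.56437647, 0.23054775]), 'ee_rot': array([ 2.19597702e-01,  9.75590266e-01, -6.84503025e-04, -1.15818375e-04]), 'ft_force': array([-0.50723809,  0.18426778,  0.25628196]), 'torque': array([-0.04824986,  0.02867957, -0.00764101]), 'grip_width': 1.003112814822734}
scene {'fx': 424.4784123428626, 'fy': 424.4784123428626, 'cx': 252.47162198441941, 'cy': 189.9505422307343, 'R': array([[-0.33424041,  0.94219016,  0.02368657],
       [ 0.52973251,  0.20858964, -0.82211546],
       [-0.77952987, -0.26223667, -0.56882784]]), 't': array([ 0.0860832 , -0.2655128 ,  1.58754312])} [1.40696053 0.39058849 0.68271753]
top {'fx': 357.81788262203565, 'fy': 357.81788262203565, 'cx': 259.051160110684, 'cy': 191.1900108579926, 'R': array([[ 0.01318041, -0.99952143,  0.0279854 ],
       [-0.99597353, -0.01560533, -0.08827907],
       [ 0.08867354, -0.02670916, -0.99570258]]), 't': array([0.10547335, 0.56723788, 0.95341178])} [0.47902134 0.13973964 0.99643808]
```

View pics/scene0.png

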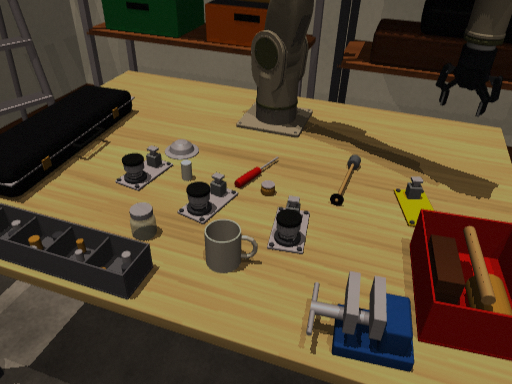

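View pics/top0.png

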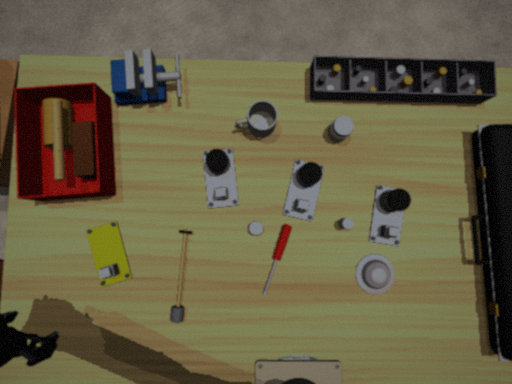

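Scene: three grey-plate stations in the top view at (220,178), (304,190) and (388,215); a yellow look-alike at (108,254), which I leave alone. Now I measure the pads, tags and plates.

```bash
cat > h.py <<'E'
import numpy as np,cv2
from workcell import manip,viewer
def cloud(d,c):
    v,u=np.indices(d.shape); R=np.array(c["R"]);t=np.array(c["t"])
    P=np.stack([(u-c["cx"])/c["fx"]*d,(v-c["cy"])/c["fy"]*d,d],-1)
    W=(P-t)@R; W[d<=0]=np.nan; return W
def ray(u,v,c,z):
    R=np.array(c["R"]);t=np.array(c["t"]);o=-R.T@t
    r=R.T@np.array([(u-c["cx"])/c["fx"],(v-c["cy"])/c["fy"],1]);return o+r*(z-o[2])/r[2]
E
python3 - <<'E'
from h import *
np.set_printoptions(precision=4,suppress=True)
T=np.load("top0.npz");c=viewer.calibration("top")
W=cloud(T["d"],c)
hsv=cv2.cvtColor(T["p"],cv2.COLOR_RGB2HSV)
img=cv2.cvtColor(T["p"],cv2.COLOR_RGB2BGR)
cen={"L":(220,178),"M":(303,190),"R":(389,214)}
Ws=cloud(np.load("scene0.npz")["d"],viewer.calibration("scene"))
for k,(u,v) in cen.items():
    sl=np.s_[v-36:v+36,u-30:u+30]
    w=W[sl]; p=T["p"][sl].astype(int); h=hsv[sl]
    pl=((h[...,1]<60)&(h[...,2]>90)).astype(np.uint8)
    low=(w[...,2]>0.003)&(w[...,2]<0.1)
    zz=w[low]; 
    m=(w[...,2]>.068)&(w[...,2]<.085); dark=p.max(-1)<70
    pad=m&dark
    A=w[pad]; (px,py),r=cv2.minEnclosingCircle(A[:,:2].astype(np.float32))
    print(k,"pad",len(A),A.mean(0),(px,py,r))
    tg=(w[...,2]>.060)&(w[...,2]<.075)&~dark
    yy,xx=np.nonzero(tg);B=w[tg]
    print("  tag",len(B),B.mean(0) if len(B) else 0,B.min(0),B.max(0))
    # plate
    q=(w[...,2]>.003)&(w[...,2]<.085)&(h[...,1]<60)|pad
    pm=((w[...,2]>.004)&(w[...,2]<.012))
    C=w[pm]; 
    rect=cv2.minAreaRect((C[:,:2]*1000).astype(np.float32));print("  plate",len(C),C[:,2].mean(),rect)
    # scene
    near=(np.hypot(Ws[...,0]-px,Ws[...,1]-py)<.045)&(Ws[...,2]>.068)&(Ws[...,2]<.085)
    D=Ws[near]; 
    if len(D): print("  scene pad",len(D),D.mean(0),cv2.minEnclosingCircle(D[:,:2].astype(np.float32)))
cv2.imwrite("pics/crop.png",cv2.resize(img[130:260,180:430],None,fx=3,fy=3,interpolation=cv2.INTER_CUBIC))
E
```

```text
L pad 400 [0.6414 0.2262 0.074 ] (0.641332745552063, 0.22657600045204163, 0.029996851459145546)
  tag 97 [0.5653 0.2147 0.0666] [0.5474 0.1973 0.0608] [0.6707 0.237  0.0739]
  plate 1051 0.007539171887681158 ((611.28955078125, 220.6348876953125), (179.0304718017578, 149.42147827148438), 2.1807117462158203)
  scene pad 367 [0.6474 0.2254 0.0748] ((0.6449350118637085, 0.22504942119121552), 0.03141598775982857)
M pad 389 [ 0.6114 -0.019   0.074 ] (0.6115548610687256, -0.019573833793401718, 0.029755545780062675)
  tag 106 [ 0.5374 -0.0065  0.067 ] [ 0.5171 -0.0493  0.0603] [0.6378 0.0125 0.0748]
  plate 1014 0.007525183307181377 ((579.0801391601562, -5.8016357421875), (191.33644104003906, 126.75624084472656), 0.5105230808258057)
  scene pad 291 [ 0.6176 -0.0202  0.0747] ((0.6145514845848083, -0.02306496724486351), 0.032335199415683746)
R pad 382 [ 0.5454 -0.2512  0.074 ] (0.545287013053894, -0.2519092857837677, 0.029206102713942528)
  tag 114 [ 0.4745 -0.2457  0.0673] [ 0.4501 -0.2835  0.0602] [ 0.573 -0.226  0.075]
  plate 961 0.007420347959566163 ((506.32354736328125, -248.49957275390625), (143.40045166015625, 198.5734100341797), 86.44658660888672)
  scene pad 224 [ 0.5514 -0.2526  0.0745] ((0.5468655228614807, -0.2540135383605957), 0.032093945890665054)
```

View pics/crop.png

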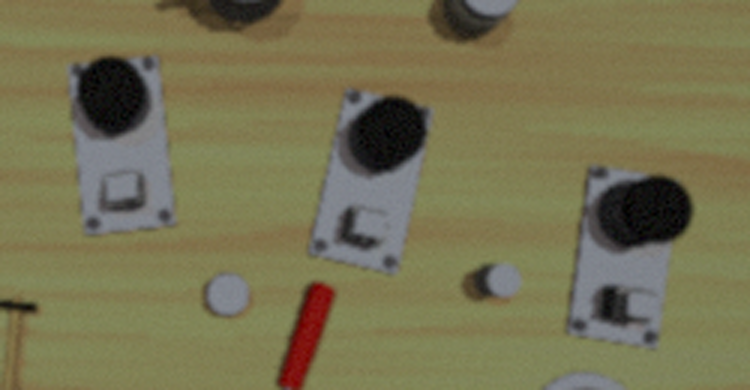

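The close crop confirms three grey stations, each with a black pad and a tag end towards the robot. I clean up the tag points and work out the moves.

```bash
python3 - <<'E'
from h import *
np.set_printoptions(precision=4,suppress=True)
T=np.load("top0.npz");c=viewer.calibration("top");W=cloud(T["d"],c)
Ws=cloud(np.load("scene0.npz")["d"],viewer.calibration("scene"))
for k,p,t in(("L",(.642,.226),(.557,.214)),("M",(.612,-.0195),(.53,0)),("R",(.546,-.252),(.465,-.245))):
  for n,X in(("top",W),("scene",Ws)):
    m=(X[...,2]>.062)&(X[...,2]<.072)&(np.hypot(X[...,0]-p[0],X[...,1]-p[1])>.05)&(np.hypot(X[...,0]-t[0],X[...,1]-t[1])<.03)
    B=X[m];e=B.mean(0)
    r=cv2.minAreaRect((B[:,:2]*1000).astype(np.float32))
    d=np.array(p)-np.array(r[0])/1000
    print(k,n,len(B),e,r,np.linalg.norm(d),np.degrees(np.arctan2(d[1],d[0])))
o=manip.get_obs()
from scipy.spatial.transform import Rotation as Ro
R=Ro.from_quat(o["ee_rot"]);print(R.as_matrix())
for p in((.642,.226,.15),):
  print(R.inv().apply(np.array(p)-o["position"]))
print(viewer.calibration("wrist")["T_tool_cam"])
E
```

```text
L top 90 [0.5578 0.2151 0.0663] ((558.0806274414062, 215.18446350097656), (21.086894989013672, 28.13416862487793), 3.01330304145813) 0.08461345590619591 7.343803529490481
L scene 77 [0.5607 0.2142 0.0668] ((559.0018920898438, 213.6084442138672), (28.173288345336914, 27.273725509643555), 5.066302299499512) 0.08391803484035351 8.491495411986763
M top 91 [ 0.5287 -0.0017  0.0663] ((528.611572265625, -1.9371318817138672), (27.675291061401367, 21.776920318603516), 78.05197143554688) 0.08521786324797978 -11.893533015706392
M scene 68 [ 0.5327 -0.0024  0.0666] ((531.2516479492188, -3.713224411010742), (28.712547302246094, 25.12590789794922), 82.07129669189453) 0.0822770845522252 -11.06212797160136
R top 91 [ 0.4612 -0.2396  0.0665] ((460.93408203125, -240.11810302734375), (27.347911834716797, 22.29062843322754), 78.51516723632812) 0.08589173345284705 -7.951554437460575
R scene 53 [ 0.4654 -0.2412  0.0667] ((464.20440673828125, -241.6560516357422), (30.5205078125, 22.229963302612305), 78.69300842285156) 0.08244705176535407 -7.207419910358239
[[-0.9035  0.4285 -0.0005]
 [ 0.4285  0.9035 -0.0011]
 [-0.     -0.0012 -1.    ]]
[-0.4832 -0.1453  0.0808]
[[-0.0003 -0.9509 -0.3094  0.0794]
 [ 1.     -0.0005  0.0006  0.0005]
 [-0.0007 -0.3094  0.9509 -0.1429]
 [ 0.      0.      0.      1.    ]]
```

Request:
{"op": "move_arm", "data": {
  "deltas": [
    [0,0,0,0,0,-8.46,-1],
    [0,0,0,0,0,-8.46,-1],
    [0,0,0,0,0,-8.46,-1],
    [0,0,0,0,0,0,-1],
    [0,0,0,0,0,0,-1]
  ],
  "force": 40
}}

```text
clock: 0.72
position: [0.2678, 0.5646, 0.2311]
ee_rot: [0.002, 1.0, -0.0, -0.0]
ft_force: [0.1, -0.1, 0.2]
grip_width: -0.002
```

Request:
{"op": "move_arm", "data": {
  "deltas": [
    [0,-0.034,0,0,0,0,-1],
    [0,-0.034,0,0,0,0,-1],
    [-0.03,-0.034,0,0,0,0,-1],
    [-0.04,-0.034,0,0,0,0,-1],
    [-0.04,-0.034,0,0,0,0,-1],
    [-0.04,-0.034,0,0,0,0,-1],
    [-0.04,-0.034,0,0,0,0,-1],
    [-0.04,-0.034,0,0,0,0,-1],
    [-0.04,-0.034,0,0,0,0,-1],
    [-0.04,-0.032,0,0,0,0,-1]
  ]
}}

```text
clock: 1.98
position: [0.579, 0.2256, 0.2315]
ee_rot: [0.001, 1.0, 0.0, 0.0]
ft_force: [0.2, 1.2, 0.2]
grip_width: 0.002
```

Request:
{"op": "move_arm", "data": {
  "deltas": [
    [-0.032,0,0,0,0,0,-1],
    [-0.032,0,0,0,0,0,-1],
    [0,0,0,0,0,0,-1],
    [0,0,0,0,0,0,-1]
  ]
}}

```text
clock: 2.48
position: [0.6413, 0.2271, 0.2311]
ee_rot: [0.0, 1.0, 0.0, -0.0]
ft_force: [0.2, 0.1, 0.1]
grip_width: -0.003
```

Request:
{"op": "move_arm", "data": {
  "deltas": [
    [0,0,0.045,0,0,0,-1],
    [0,0,0.045,0,0,0,-1],
    [0,0,0.035,0,0,0,-1],
    [0,0,0.021,0,0,0,-1],
    [0,0,0,0,0,0,-1],
    [0,0,0,0,0,0,-1]
  ]
}}

```text
clock: 3.22
position: [0.6427, 0.2273, 0.0872]
ee_rot: [-0.0, 1.0, 0.001, 0.001]
ft_force: [1.0, -0.5, -0.1]
grip_width: 0.001
```

```bash
python3 - <<'E'
from h import *
p,d=viewer.camera("scene");cv2.imwrite("pics/s1.png",cv2.cvtColor(p,cv2.COLOR_RGB2BGR)[130:300,180:400].repeat(3,0).repeat(3,1))
E
```

```text
(no output)
```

View pics/s1.png

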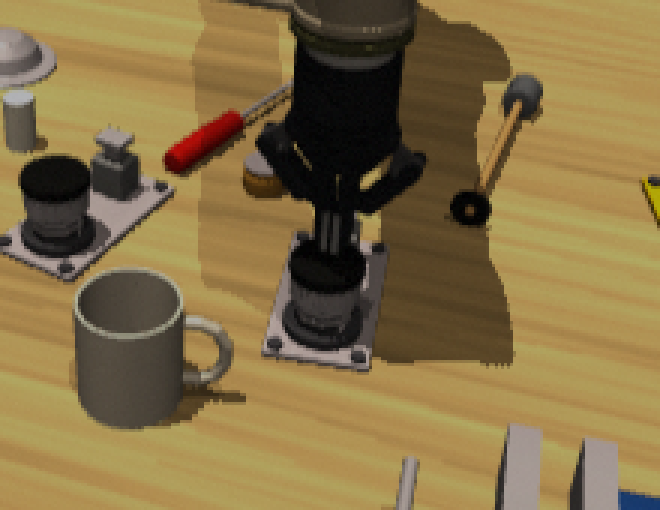

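The fingertips stand just above the left pad's centre (crop ~(328,250)). I press in steps to read force against depth.

Request:
{"op": "move_arm", "data": {
  "deltas": [
    [0,0,0.006,0,0,0,-1],
    [0,0,0.006,0,0,0,-1],
    [0,0,0,0,0,0,-1],
    [0,0,0,0,0,0,-1]
  ]
}}

```text
clock: 3.78
position: [0.6418, 0.2268, 0.0733]
ee_rot: [-0.0, 1.0, -0.0, -0.0]
ft_force: [-1.1, -0.3, 1.3]
grip_width: 0.003
```

Request:
{"op": "move_arm", "data": {
  "deltas": [
    [0,0,0.005,0,0,0,-1],
    [0,0,0.005,0,0,0,-1],
    [0,0,0,0,0,0,-1],
    [0,0,0,0,0,0,-1],
    [0,0,0,0,0,0,-1]
  ]
}}

```text
clock: 4.4
position: [0.6421, 0.2269, 0.0637]
ee_rot: [-0.0, 1.0, 0.0, 0.0]
ft_force: [0.9, 1.0, 3.9]
grip_width: 0.001
```

```bash
cat > rd.py <<'E'
from h import *
F=[];Z=[]
for i in range(4):
    viewer.camera("scene");o=manip.get_obs();F.append(o["ft_force"]);Z.append(o["position"])
print(np.mean(F,0).round(2),np.std(F,0).round(2),np.mean(Z,0).round(4),o["clock"])
E
python3 rd.py
```

```text
[ 1.44 -0.04  4.21] [0.59 0.87 0.27] [0.6421 0.2269 0.0636] 4.6
```

Request:
{"op": "move_arm", "data": {
  "deltas": [
    [0,0,-0.01,0,0,0,-1],
    [0,0,-0.02,0,0,0,-1],
    [0,0,-0.045,0,0,0,-1],
    [0,0,-0.045,0,0,0,-1],
    [0,0,0,0,0,0,-1]
  ]
}}

```text
clock: 5.22
position: [0.6436, 0.2273, 0.189]
ee_rot: [0.0, 1.0, 0.002, 0.003]
ft_force: [0.5, 0.5, -0.8]
grip_width: -0.002
```

```bash
python3 rd.py
```

```text
[-0.47  0.42 -0.51] [0.38 0.32 0.6 ] [0.6417 0.2268 0.184 ] 5.425
```

Left: about 4.2 N at 11.4 mm, a soft reading. Middle next.

Request:
{"op": "move_arm", "data": {
  "deltas": [
    [0.005,-0.03,0,0,0,0,-1],
    [0.005,-0.04,0,0,0,0,-1],
    [0.005,-0.045,0,0,0,0,-1],
    [0.005,-0.045,0,0,0,0,-1],
    [0.005,-0.045,0,0,0,0,-1],
    [0.005,-0.041,0,0,0,0,-1],
    [0,0,0,0,0,0,-1],
    [0,0,0,0,0,0,-1]
  ]
}}

```text
clock: 6.42
position: [0.6115, -0.0184, 0.1825]
ee_rot: [-0.0, 1.0, 0.0, -0.001]
ft_force: [0.3, 1.6, -0.1]
grip_width: -0.004
```

Request:
{"op": "move_arm", "data": {
  "deltas": [
    [0,0,0.035,0,0,0,-1],
    [0,0,0.035,0,0,0,-1],
    [0,0,0.02,0,0,0,-1],
    [0,0,0.008,0,0,0,-1],
    [0,0,0,0,0,0,-1],
    [0,0,0,0,0,0,-1],
    [0,0,0,0,0,0,-1]
  ]
}}

```text
clock: 7.3
position: [0.6124, -0.0191, 0.0862]
ee_rot: [-0.0, 1.0, 0.0, 0.001]
ft_force: [-0.3, 0.6, 0.4]
grip_width: 0.003
```

Request:
{"op": "move_arm", "data": {
  "deltas": [
    [0,0,0.006,0,0,0,-1],
    [0,0,0.006,0,0,0,-1],
    [0,0,0.005,0,0,0,-1],
    [0,0,0.005,0,0,0,-1],
    [0,0,0,0,0,0,-1],
    [0,0,0,0,0,0,-1],
    [0,0,0,0,0,0,-1]
  ]
}}

```text
clock: 8.18
position: [0.6122, -0.0192, 0.0645]
ee_rot: [0.0, 1.0, 0.0, 0.0]
ft_force: [-5.5, 0.3, 14.7]
grip_width: -0.0
```

```bash
python3 rd.py
```

```text
[-5.2   0.38 14.36] [0.17 0.43 0.7 ] [ 0.6122 -0.0192  0.0645] 8.375
```

Request:
{"op": "move_arm", "data": {
  "deltas": [
    [0,0,-0.01,0,0,0,-1],
    [0,0,-0.02,0,0,0,-1],
    [0,0,-0.045,0,0,0,-1],
    [0,0,-0.045,0,0,0,-1],
    [0,0,0,0,0,0,-1],
    [0,0,0,0,0,0,-1]
  ]
}}

```text
clock: 9.12
position: [0.6116, -0.0191, 0.183]
ee_rot: [-0.0, 1.0, 0.0, -0.0]
ft_force: [-0.0, 0.9, -0.8]
grip_width: 0.002
```

Request:
{"op": "move_arm", "data": {
  "deltas": [
    [0.01,-0.03,0,0,0,0,-1],
    [0.011,-0.04,0,0,0,0,-1],
    [0.011,-0.043,0,0,0,0,-1],
    [0.011,-0.043,0,0,0,0,-1],
    [0.011,-0.043,0,0,0,0,-1],
    [0.011,-0.033,0,0,0,0,-1],
    [0,0,0,0,0,0,-1],
    [0,0,0,0,0,0,-1]
  ]
}}

```text
clock: 10.12
position: [0.5468, -0.2502, 0.1821]
ee_rot: [-0.0, 1.0, 0.001, -0.001]
ft_force: [0.5, 1.1, 0.4]
grip_width: 0.003
```

Middle: 14.4 N at 10.5 mm, stiff. Now the right one.

Request:
{"op": "move_arm", "data": {
  "deltas": [
    [0,0,0.035,0,0,0,-1],
    [0,-0.002,0.035,0,0,0,-1],
    [0,0,0.02,0,0,0,-1],
    [0,0,0.008,0,0,0,-1],
    [0,0,0,0,0,0,-1],
    [0,0,0,0,0,0,-1],
    [0,0,0,0,0,0,-1]
  ]
}}

```text
clock: 11.0
position: [0.5475, -0.2533, 0.0861]
ee_rot: [-0.0, 1.0, -0.0, 0.001]
ft_force: [0.1, -0.3, 0.1]
grip_width: -0.001
```

Request:
{"op": "move_arm", "data": {
  "deltas": [
    [0,0,0.006,0,0,0,-1],
    [0,0,0.006,0,0,0,-1],
    [0,0,0.005,0,0,0,-1],
    [0,0,0.005,0,0,0,-1],
    [0,0,0,0,0,0,-1],
    [0,0,0,0,0,0,-1],
    [0,0,0,0,0,0,-1]
  ]
}}

```text
clock: 11.88
position: [0.5471, -0.2533, 0.0638]
ee_rot: [-0.0, 1.0, 0.0, 0.0]
ft_force: [-2.8, 1.4, 8.0]
grip_width: -0.0
```

```bash
python3 rd.py
```

```text
[-2.79  0.96  8.21] [0.19 0.12 0.16] [ 0.5471 -0.2533  0.0638] 12.075
```

Request:
{"op": "move_arm", "data": {
  "deltas": [
    [0,0,-0.01,0,0,0,-1],
    [0,0,-0.02,0,0,0,-1],
    [0,0,-0.045,0,0,0,-1],
    [0,0,-0.045,0,0,0,-1],
    [0,0,0,0,0,0,-1],
    [0,0,0,0,0,0,-1]
  ]
}}

```text
clock: 12.82
position: [0.5467, -0.253, 0.1831]
ee_rot: [-0.0, 1.0, 0.0, -0.0]
ft_force: [-0.1, -0.1, -0.4]
grip_width: -0.0
```

Right: 8.2 N at 11.2 mm. The left mount is clearly softest, so I go to its tag at (0.559, 0.2147).

Request:
{"op": "move_arm", "data": {
  "deltas": [
    [0,0.03,0,0,0,0,-1],
    [0,0.05,0,0,0,0,-1],
    [0,0.05,0,0,0,0,-1],
    [0,0.05,0,0,0,0,-1],
    [0,0.05,0,0,0,0,-1],
    [0,0.05,0,0,0,0,-1],
    [-0.003,0.05,0,0,0,0,-1],
    [-0.003,0.05,0,0,0,0,-1],
    [-0.003,0.05,0,0,0,0,-1],
    [-0.003,0.038,0,0,0,0,-1]
  ]
}}

```text
clock: 14.08
position: [0.5577, 0.217, 0.1817]
ee_rot: [-0.001, 1.0, -0.0, -0.001]
ft_force: [1.2, 0.5, -0.6]
grip_width: 0.002
```

Request:
{"op": "move_arm", "data": {
  "deltas": [
    [0,0,0,0,0,0,-1],
    [0,0,0.03,0,0,0,-1],
    [0,0,0.035,0,0,0,-1],
    [0,0,0.025,0,0,0,-1],
    [0,0,0.01,0,0,0,-1],
    [0,0,0,0,0,0,-1],
    [0,0,0,0,0,0,-1],
    [0,0,0,0,0,0,-1]
  ]
}}

```text
clock: 15.08
position: [0.5594, 0.215, 0.0843]
ee_rot: [-0.0, 1.0, 0.0, 0.001]
ft_force: [-0.1, -0.1, 1.1]
grip_width: 0.003
```

```bash
python3 - <<'E'
from h import *
p,d=viewer.camera("top");print(manip.get_obs()["position"]);a=cv2.cvtColor(p,cv2.COLOR_RGB2BGR)[130:260,160:320]
q,d=viewer.camera("scene");b=cv2.cvtColor(q,cv2.COLOR_RGB2BGR)[150:280,220:380]
cv2.imwrite("pics/s2.png",cv2.resize(np.vstack([a,b]),None,fx=2.3,fy=2.3,interpolation=2))
E
```

```text
[0.5593068  0.21496708 0.08416817]
```

View pics/s2.png

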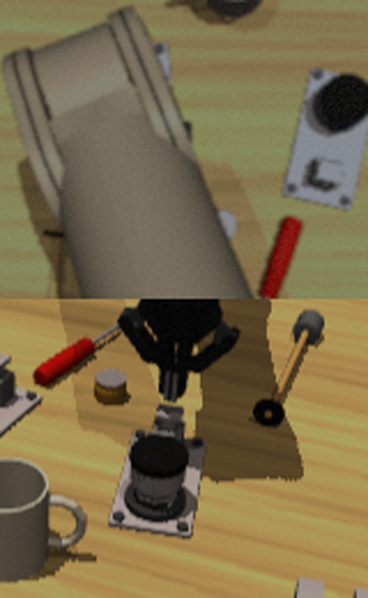

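The scene view shows the fingertips straight over the left tag head (crop ~(170,395)); the arm hides it in the top view. I press it down.

Request:
{"op": "move_arm", "data": {
  "deltas": [
    [0,0,0.008,0,0,0,-1],
    [0,0,0.006,0,0,0,-1],
    [0,0,0.005,0,0,0,-1],
    [0,0,0.005,0,0,0,-1],
    [0,0,0.004,0,0,0,-1],
    [0,0,0.003,0,0,0,-1],
    [0,0,0,0,0,0,-1],
    [0,0,0,0,0,0,-1],
    [0,0,0,0,0,0,-1]
  ]
}}

```text
clock: 16.3
position: [0.5587, 0.2148, 0.0531]
ee_rot: [-0.0, 1.0, 0.0, -0.0]
ft_force: [-6.8, -2.5, 11.7]
grip_width: 0.002
```

```bash
python3 rd.py
```

```text
[-6.41 -2.43 11.72] [0.53 0.34 0.58] [0.5587 0.2148 0.0531] 16.5
```

The force rose to 11.7 N at z = 0.0531, so the tag is on its stop. I retreat up and back, then check.

Request:
{"op": "move_arm", "data": {
  "deltas": [
    [0,0,-0.01,0,0,0,-1],
    [0,0,-0.03,0,0,0,-1],
    [0,0,-0.05,0,0,0,-1],
    [0,0,-0.05,0,0,0,-1],
    [0,0,-0.03,0,0,0,-1],
    [0.02,0.03,0,0,0,0,-1],
    [0.03,0.04,0,0,0,0,-1],
    [0.03,0.04,0,0,0,0,-1],
    [0.03,0.04,0,0,0,0,-1],
    [0.03,0.04,0,0,0,0,-1]
  ]
}}

```text
clock: 17.75
position: [0.418, 0.4061, 0.2229]
ee_rot: [0.0, 1.0, 0.0, 0.001]
ft_force: [0.2, 0.3, 0.8]
grip_width: 0.002
```

Request:
{"op": "move_arm", "data": {
  "deltas": [
    [0.02,0.04,0,0,0,0,-1],
    [0.02,0.04,0,0,0,0,-1],
    [0.02,0.02,0,0,0,0,-1],
    [0,0,0,0,0,0,-1],
    [0,0,0,0,0,0,-1],
    [0,0,0,0,0,0,-1]
  ]
}}

```text
clock: 18.5
position: [0.36, 0.5039, 0.2225]
ee_rot: [0.001, 1.0, 0.0, 0.0]
ft_force: [-0.4, 0.8, 0.4]
grip_width: 0.002
```

```bash
python3 - <<'E'
from h import *
np.set_printoptions(precision=4,suppress=True)
p,d=viewer.camera("top");c=viewer.calibration("top");W=cloud(d,c)
cv2.imwrite("pics/t3.png",cv2.cvtColor(p,cv2.COLOR_RGB2BGR))
q,e=viewer.camera("scene");V=cloud(e,viewer.calibration("scene"))
cv2.imwrite("pics/s3.png",cv2.cvtColor(q,cv2.COLOR_RGB2BGR))
print(manip.get_obs()["ft_force"],manip.get_obs()["clock"])
for k,P,t in(("L",(.642,.226),(.558,.215)),("M",(.612,-.0195),(.529,-.002)),("R",(.546,-.252),(.461,-.240))):
  for n,X in(("top",W),("scene",V)):
    a=np.hypot(X[...,0]-t[0],X[...,1]-t[1])<.008; b=np.hypot(X[...,0]-P[0],X[...,1]-P[1])<.02
    print(k,n,"tag z",np.nanmedian(X[a][:,2]),"pad z",np.nanmedian(X[b][:,2]))
  m=(W[...,2]>.068)&(W[...,2]<.085)&(p.max(-1)<70)&(np.hypot(W[...,0]-P[0],W[...,1]-P[1])<.045)
  print("  pad c",cv2.minEnclosingCircle(W[m][:,:2].astype(np.float32)))
E
```

```text
[-0.8179 -0.226   0.5165] 18.6
L top tag z 0.05264151293572858 pad z 0.07430762228836725
L scene tag z 0.05212108874057327 pad z 0.07516921064068038
  pad c ((0.6417367458343506, 0.226394921541214), 0.02976515330374241)
M top tag z 0.06615248168288393 pad z 0.07436412067358565
M scene tag z 0.05058267237623702 pad z 0.026846768594429745
  pad c ((0.6115822196006775, -0.019841238856315613), 0.029818184673786163)
R top tag z 0.066407477647209 pad z 0.07398586026346052
R scene tag z 0.06579820690419003 pad z 0.028817488213726372
  pad c ((0.5450921058654785, -0.2524368464946747), 0.02928575873374939)
```

View pics/t3.png

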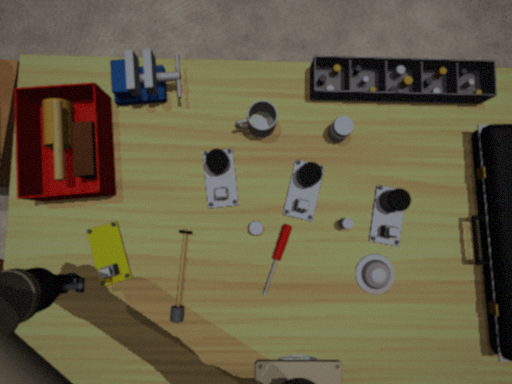

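View pics/s3.png

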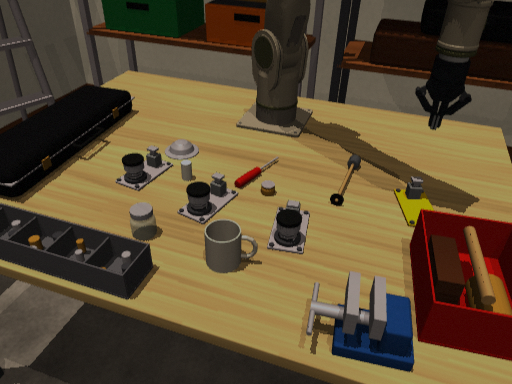

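The top view shows the left tag (221,192) down and everything else in place. The scene median for the middle and right pads disagrees (0.027–0.029). I compare it with the starting depth using the same mask.

```bash
python3 - <<'E'
from h import *
np.set_printoptions(precision=4,suppress=True)
q,e=viewer.camera("scene");c=viewer.calibration("scene")
V=cloud(e,c);V0=cloud(np.load("scene0.npz")["d"],c)
for P in((.642,.226),(.612,-.0195),(.546,-.252)):
  for X in(V0,V):
    b=np.hypot(X[...,0]-P[0],X[...,1]-P[1])<.02;z=X[b][:,2]
    print(P,len(z),np.nanmedian(z),(z>.07).sum(),np.median(z[z>.06]))
T=np.load("top0.npz")["d"];t,d=viewer.camera("top");dd=np.abs(d-T)>.012
dd[:, :130]=0; dd[270:]=0
n,l,s,ce=cv2.connectedComponentsWithStats(dd.astype(np.uint8))
print([(x.tolist()) for x in s[1:] if x[4]>8])
E
```

```text
(0.642, 0.226) 193 0.07533123312049196 145 0.075700202356354
(0.642, 0.226) 191 0.07497516663441495 143 0.0755237812052511
(0.612, -0.0195) 263 0.02746453513041283 108 0.07553768308218327
(0.612, -0.0195) 266 0.024902561840916368 109 0.07546338420842882
(0.546, -0.252) 218 0.025910691408259502 83 0.07572201420045446
(0.546, -0.252) 226 0.025677804188736525 83 0.075615797135199
[[215, 188, 12, 9, 70]]
```

The low medians come from the mounts' coil and foot and were the same at the start, so the pads are free. In the part of the top view I compared, only the left tag's depth changed. I hand in.

```bash
python3 -c "
from workcell import manip
print(manip.hand_in(), manip.get_obs()['clock'])"
```

```text
the job is handed in; nothing more can be done
the job is handed in; nothing more can be done
```

I pressed the three pads in order from left to right. The left mount is the softest, so I pushed the left tag fully down and handed the job in at about 18.7 s; no verdict was reported.

| Mount | Force | Pad travel |
|---|---|---|
| Left | about 4.2 N | 11.4 mm |
| Middle | about 14.4 N | 10.5 mm |
| Right | about 8.2 N | 11.2 mm |

**Tags:** the left tag stopped at z = 0.053 with about 12 N on it, and its top then measured 0.0526 (top camera) and 0.0521 (scene camera). The middle and right tags measured about 0.066, which is up.

**Pads and mounts:** all three pads are back at about 0.074 to 0.0755, and their centres are within 1 mm of where they started.

**Other things on the bench:** in the part of the top view I compared (the robot-side strip and the far left edge were left out), only the left tag's depth changed. The pictures show nothing else moved.

**Readings that disagreed:** the scene camera first gave about 0.027 and 0.029 for the middle and right pads. The starting images give much the same low values, because the mask also takes in the coil and foot. It also gave 0.051 for the middle tag. I did not recheck that one and relied on the top camera's 0.066, as that tag was never touched.

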